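# Queue the sample canisters and hold the feeder's sprung tensioner back

## Task

Slide the two loose steel canisters along the bench, upright and without lifting them, into the feeder lane so that all three canisters stand in single file wholly between the straight guide rails. Then push the sprung tensioner arm at the lane's end back by its upright post until its pawl clicks in behind the ratchet tooth, and finish holding the arm pushed a little beyond the click, so that your push and not the pawl carries the spring. Leave the emergency stop box, the flange and the wrench alone.

Things in the scene. Friction and masses are not known exactly. Their poses are not given: they have to be found in the camera images.
- lane_throat (a point): point on the bench on the feeder's centre line where the straight guide rails begin. Its y axis points along the lane (into it), its x axis across the lane, z up. Two aluminium rails, 30 mm high and 8 mm thick, stand directly on the bench, 52 mm apart inside, from this point to 165 mm along +y; a mouth 37 mm long flares out in front of it, opening to about 90 mm. The lane's floor is the bench top.
- lane_end (a point): point on the bench on the centre line where the straight rails end, 165 mm from the throat. The white idler block on the tensioner arm (40 mm across the lane, 22 mm along it, from 12 to 52 mm above the bench) closes the exit about 6 mm beyond it while the arm is at rest.
- canister_near_mid (a point): centre, half-way up, of the loose canister that stands nearer to the lane's mouth: closed steel cylinder, diameter 44 mm, 65 mm high, 0.15 to 0.3 kg, standing on the bench.
- canister_far_mid (a point): centre, half-way up, of the other loose canister, identical, standing farther out in front of the mouth.
- canister_in_mid (a point): centre, half-way up, of the third identical canister, which already stands loose in the lane towards its end; it stays in the lane (it may be nudged along).
- hinge_axis (a point): point on the upright hinge axis of the tensioner arm, 60 mm above the bench, 325 mm along the lane's y axis from the throat. Axes as at lane_throat. A round hub and a base plate lie under it.
- post (a point): point on the axis of the round steel push post (diameter 16 mm) that stands on the tensioner arm, 110 mm from the hinge axis; this point is 78 mm above the bench and 20 mm below the post's top; the arm's flat bar, 22 mm wide, lies below with its top 43 mm above the bench. At rest the arm points from the hinge straight back along the lane (-y of lane_throat); pushed, it swings about the hinge axis so that the post moves towards +x of lane_throat.
- tensioner (a joint): angle of the tensioner arm, rad: 0 at rest against its stop, growing as it is pushed back (counter-clockwise seen from above). Its spring pushes it back to 0 with about 4 N at the post at rest, 8 N at the click and 10 N at the end; riding over the ratchet tooth just before the click takes about 10 N too. The pawl clicks in at about 0.45; the far stop is at 0.70.
- pawl (a joint): travel of the steel pawl slider beside the hub, m: 0 when it is in, up to about 0.007 while the ratchet tooth of the arm pushes it out; it snaps back to 0 behind the tooth at the click. It need not be touched.
- feeder: the whole fixed feeder; its origin and axes are those of lane_throat. The tensioner's base plate, 10 mm thick, spans x -120 to 70 mm and y 270 to 385 mm in this frame; the pawl's guide, 46 mm high (61 mm with the pawl's knob), stands on it at x -65 to -105 mm.
- estop: bystander: emergency stop box, 70 x 70 mm, 64 mm high with its mushroom head; origin under its centre. Leave alone.
- flange: bystander: steel pipe flange lying on the bench, diameter 68 mm, 28 mm high; origin under its centre. Leave alone.
- wrench: bystander: wrench lying on the bench, about 180 mm long. Leave alone.
Things that resemble listed ones, but are neither listed nor needed, are in the scene too. Leave any pink or turquoise look-alike of the part that bears canister_near_mid alone. What is shaped like the part that bears canister_far_mid but purple or turquoise is not meant.

How it is judged:
On the way, in this order (a step that is already met when the one before it is completed fails the run):
1. all three canisters stand upright in single file wholly between the straight rails, the tensioner still at rest (y of canister_near_mid in the frame of feeder between 0.018 and 0.152 m and x of canister_near_mid in the frame of feeder between -0.008 and 0.008 m and angle between each of canister_near_mid, canister_far_mid, canister_in_mid's own z axis and vertical below 0.1 rad and height (world z) of each of canister_near_mid, canister_far_mid, canister_in_mid below 0.037 m and y of canister_far_mid in the frame of feeder between 0.018 and 0.152 m and x of canister_far_mid in the frame of feeder between -0.008 and 0.008 m and y of canister_in_mid in the frame of feeder between 0.018 and 0.152 m and x of canister_in_mid in the frame of feeder between -0.008 and 0.008 m and value of joint tensioner below 0.1 rad), for 0.2 s.
2. the tensioner is pushed back past its click: the pawl is in behind the tooth (value of joint tensioner above 0.46 rad and value of joint pawl below 0.002 m), for 0.2 s.
At the end, for the whole second after the job is handed in: All three canisters upright (within 6 degrees) with their centres on the lane's line within 8 mm and 18 to 152 mm beyond the throat; the tensioner at more than 0.46 rad and still, the pawl in (within 2 mm), the robot pressing on the tensioner with more than 2 N and the pawl carrying less than 1 N (all of step 2 and y of canister_near_mid in the frame of feeder between 0.018 and 0.152 m and x of canister_near_mid in the frame of feeder between -0.008 and 0.008 m and angle between each of canister_near_mid, canister_far_mid, canister_in_mid's own z axis and vertical below 0.1 rad and height (world z) of each of canister_near_mid, canister_far_mid, canister_in_mid below 0.037 m and y of canister_far_mid in the frame of feeder between 0.018 and 0.152 m and x of canister_far_mid in the frame of feeder between -0.008 and 0.008 m and y of canister_in_mid in the frame of feeder between 0.018 and 0.152 m and x of canister_in_mid in the frame of feeder between -0.008 and 0.008 m and contact force between any of the fingers, the arm and tensioner above 2 N and contact force between pawl and tensioner below 1 N and velocity of joint tensioner between -0.05 and 0.05 rad/s); the arm keeps its last pose, push and grip.
It fails at once if a canister is tipped or lifted off the bench by more than 20 mm (angle between any of canister_near_mid, canister_far_mid, canister_in_mid's own z axis and vertical above 0.6 rad or height (world z) of any of canister_near_mid, canister_far_mid, canister_in_mid above 0.0525 m).
It fails at once if a bystander (emergency stop box, flange, wrench) is moved by more than 20 mm (distance of any of estop, flange, wrench from where it was at the start of the episode above 0.02 m).
It also fails if it takes over 58 s, if anything falls off the work surface, if the arm or the gripper's body presses on something with over 40 N, if the wrist force passes 120 N, or if a joint passes its speed limit or range.

## Robot

A 7-joint arm with a two-finger parallel gripper is mounted at the origin on the work surface. World frame = base frame: x ahead of the robot, y to its left, z up, the work surface at z = 0. Lengths are in m, angles in rad, forces in N, time in s.
With the tool pointing down it reaches from about 0.4 to 0.9 m from the base axis. Payload 5.5 kg.
Tool frame: the origin (TCP) lies between the finger pads; the fingertips stand 17 mm ahead of it and the grasp point (between the pads) lies 2 mm behind it; z points along the fingers, y is the line along which they close (so a half turn about z gives the same grasp; the last joint's range is limited). The gripper opens to 85 mm and grips with 20 to 120 N. Pads are 22 mm wide; open, the fingers measure 114 mm over their backs; the gripper's body (76 mm by 85 mm) begins 54 mm behind the grasp point. The pads swing forward as they close: fully open they stand 13 mm farther back than shut.
Start: joints at [1.535, 0.501, -0.427, 1.55, 0.221, 1.138, -0.21], TCP at [0.191, -0.621, 0.248] pointing down, gripper open.
Joint ranges: [-2.88, 2.88], [-0.31, 2.03], [-1.54, 1.56], [0.2, 2.42], [-1.41, 4.55], [0.19, 2.02], [-2.57, 2.57]. Speed limits (rad/s): [2.57, 2.57, 3.14, 3.14, 3.14, 3.14, 3.14].

## Interface

Orientations are given as a unit quaternion [x, y, z, w].
In Python, from rig import robot gives the robot as it stands.
- The arm moves only by the tool drive_tool, never from a script. Its argument "steps" is one flat list of numbers, 4 for each row, row after row: the shift along the tool's x, y, z in cm, then the turn about the tool's z in degrees. In form: [tx, ty, tz, twist, tx, ty, tz, twist, ...]. A call has 1 to 20 rows; each row shifts and turns the commanded pose from where the row before left it, along the tool's axes as they then stand; what a row does not reach is not made up. A row lasts 1/12 s, in which the tool goes at most 41.7 mm and 7.16 degrees, less where a joint would pass 70% of its speed; a pose out of reach is approached as far as the arm can. A call is refused whole if a number of a shift passes 4.17 or a number of a turn 7.16, either way. A call with a gripper value outside its range is refused whole. "gripper" is the finger opening in cm, from 0 to 8.54, set as the call begins (left out, the last holds). The fingers move at their own pace and stop on an object; the grip force is fixed at half the most. Time passes only in rows, so rows that do not move let the fingers close. It gives the time, the measured TCP pose, the force, the opening and the grip force at its end, in the units of the state.
- robot.get_state(): the state, without advancing time (a new reading comes with each control period).
- robot.capture(name): name is "scene" or "top" or "wrist"; returns the picture (480x640x3 uint8, red, green, blue); there is no depth.
- robot.calibration(name): a dict with "fx", "fy", "cx", "cy" (pixels), "xyz" and "orientation" of the camera in the world. Camera axes: x right, y down, z forward; pixel columns grow to the right and rows downward; lengths in m; the calibration is good to about 2 mm. A picture is of the moment at which its call begins: read the wrist's pose just before it. calibration takes no time and is no camera call; for the wrist camera it gives the pose at the moment of the call.
- robot.close_job(): hands the job in; it is judged then, once.
The state is a dict: "t": time; "joints": joint angles; "joint_velocities": joint speeds; "tau": joint torques, N m; "tool_pos": TCP position; "eef_rot": TCP orientation; "contact_force": force on the tool from outside, world axes, zero at the start; "wrist_torque": the same for the moment, N m; "gripper_width": opening from 0.0 (shut) to 1.0 (fully open); "grasp_force": force on a finger pad.
Only numpy, scipy, OpenCV 4.12 (cv2) and the standard library are available. Lean on these libraries where they do the work, as an engineer would, in place of code of your own. Each camera call takes 0.05 s, during which the arm holds its last target. There are 200 camera calls.

## Working session

There is one attempt and no reset: what is moved stays moved. The work goes in short steps, Python scripts to look and compute and a tool call to move; the robot and the scene stay as the last step left them, time stands still between calls to the robot, and variables do not carry over. Pictures are saved under pics/ and viewed, at most 10 in all, crops included, and the job is handed in when it is done.

Besides the shell and the picture viewer there is one more tool, called after "Call:" by a JSON object that holds its "api" and its "payload". drive_tool: Moves the arm, as the interface text tells. Its arguments: {"type":"object","properties":{"steps":{"type":"array","items":{"type":"number"}},"gripper":{"type":"number"}},"required":["steps"]}

```bash
ls; mkdir -p pics; cat > h.py <<'E'
import numpy as np, cv2
from scipy.spatial.transform import Rotation as R
from rig import robot
def ray(cal,u,v):
    d=R.from_quat(cal["orientation"]).apply([(u-cal["cx"])/cal["fx"],(v-cal["cy"])/cal["fy"],1]); return np.array(cal["xyz"]),d
def at(cal,u,v,z):
    o,d=ray(cal,u,v); return o+d*(z-o[2])/d[2]
def px(cal,p):
    q=R.from_quat(cal["orientation"]).inv().apply(np.array(p)-cal["xyz"]); return q[0]/q[2]*cal["fx"]+cal["cx"],q[1]/q[2]*cal["fy"]+cal["cy"]
def save(n,f,crop=None,s=1):
    im=robot.capture(n)[:,:,::-1]
    cv2.imwrite(f"pics/{f}_full.png",im)
    if crop: im=im[crop[1]:crop[3],crop[0]:crop[2]]
    cv2.imwrite(f"pics/{f}.png",cv2.resize(im,None,fx=s,fy=s,interpolation=cv2.INTER_CUBIC))
E
python3 - <<'E'
from h import *
for n in("top","scene"): save(n,n); print(n,robot.calibration(n))
print(robot.get_state())
E
```

```text
pics
top {'fx': 578.3087820827296, 'fy': 578.3087820827296, 'cx': 325.4321702142257, 'cy': 234.90820264535648, 'xyz': array([ 0.26293301, -0.0115772 ,  1.42055119]), 'orientation': array([-0.69470799,  0.7117212 , -0.0759154 ,  0.07120807])}
scene {'fx': 623.0232712881282, 'fy': 623.0232712881282, 'cx': 318.60105925006206, 'cy': 235.277135322944, 'xyz': array([ 1.15559134, -0.43925458,  1.25842127]), 'orientation': array([ 0.84506728,  0.45317448, -0.13192678, -0.25117626])}
{'t': 0.1, 'joints': array([ 1.53520686,  0.50174859, -0.42679837,  1.55133428,  0.22082184,
        1.13829683, -0.21036453]), 'joint_velocities': array([-0.00061801, -0.00193051, -0.00140754, -0.00267766, -0.00211846,
       -0.00071736,  0.0003098 ]), 'tau': array([-1.11671467e-02, -5.70818853e+01, -5.83832860e+00, -2.81752449e+01,
        1.05633502e-02,  5.64048256e-03, -3.20016431e-05]), 'tool_pos': array([ 0.19111362, -0.62065611,  0.24737033]), 'eef_rot': array([ 9.88862261e-01,  1.48831047e-01, -1.10022460e-04, -8.58460745e-04]), 'contact_force': array([0.24377326, 0.62442722, 0.43902385]), 'wrist_torque': array([ 0.02207164,  0.01967687, -0.01414862]), 'grasp_force': 0.0, 'gripper_width': 1.0036642615647269}
```

View pics/top.png

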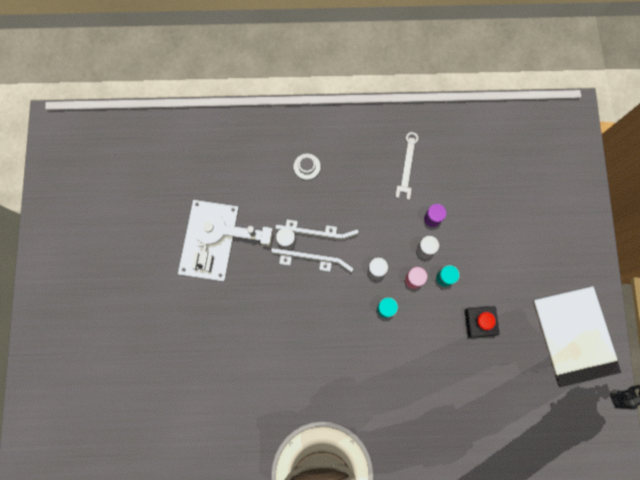

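View pics/scene.png

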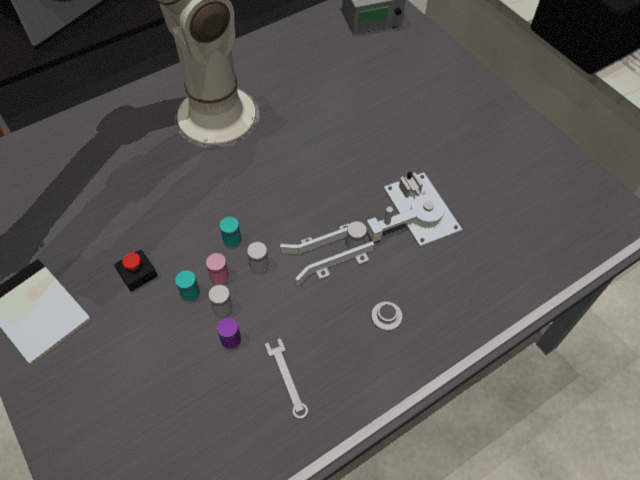

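The top view shows two steel canisters, at (378,267), nearer the mouth, and at (429,245), farther out. The in-lane canister is at (286,237). The pink (417,277), turquoise (388,307; 449,275) and purple (437,213) ones are look-alikes. I'll confirm this in an enlarged crop.

```bash
python3 - <<'E'
import cv2
im=cv2.imread('pics/top_full.png')[180:330,175:475]
cv2.imwrite('pics/c1.png',cv2.resize(im[:,:200],None,fx=4,fy=4,interpolation=cv2.INTER_CUBIC))
cv2.imwrite('pics/c2.png',cv2.resize(im[:,140:],None,fx=4,fy=4,interpolation=cv2.INTER_CUBIC))
E
```

```text
(no output)
```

View pics/c1.png

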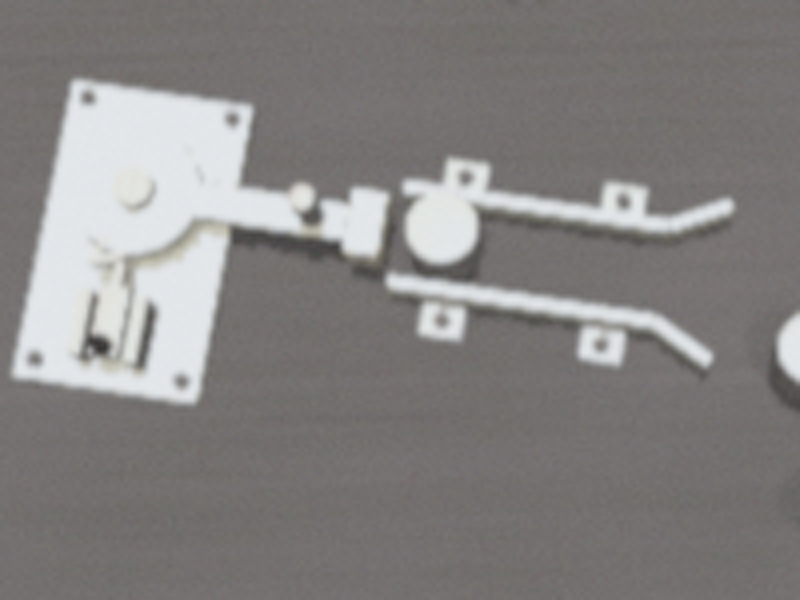

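View pics/c2.png

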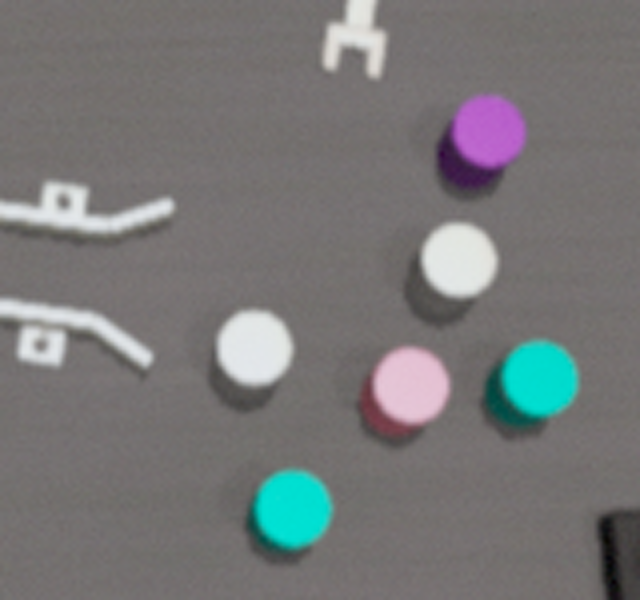

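```bash
cat > geo.py <<'E'
from h import *
c=robot.calibration("top")
f1=lambda u,v,z:at(c,175+u/4,180+v/4,z)[:2]
f2=lambda u,v,z:at(c,315+u/4,180+v/4,z)[:2]
th=f1(663.5,272,.03); en=f1(397,234.5,.03)
ay=(en-th)/np.linalg.norm(en-th); ax=np.array([ay[1],-ay[0]])
lane=lambda p:np.array([(np.array(p)[:2]-th)@ax,(np.array(p)[:2]-th)@ay])
world=lambda x,y:th+x*ax+y*ay
E
python3 - <<'E'
from geo import *
print("len",np.linalg.norm(en-th),"th",th,"ay",ay,"ax",ax, "angle", np.degrees(np.arctan2(ay[1],ay[0])))
for n,p in dict(post=f1(302,194,.098),hub=f1(133,188,.065),inn=f1(442,229,.065),near=f2(255,348,.065),far=f2(459,260,.065),purple=f2(489,132,.065),pink=f2(410,386,.065),t1=f2(292,509,.065),t2=f2(540,379,.065),wrench=f2(355,60,.01)).items(): print(n,p.round(4),lane(p).round(4),np.linalg.norm(p).round(3))
print("tool", R.from_quat(robot.get_state()["eef_rot"]).as_matrix().round(3), robot.get_state()["tool_pos"], lane(robot.get_state()["tool_pos"]))
E
```

```text
len 0.16500527838411636 th [ 0.52329964 -0.06150686] ay [0.16537204 0.98623126] ax [ 0.98623126 -0.16537204] angle 80.48115244629744
post [0.562  0.1511] [0.003  0.2161] 0.582
hub [0.5756 0.2566] [-0.001   0.3223] 0.63
inn [0.5461 0.0715] [0.0005 0.1349] 0.551
near [ 0.4688 -0.1486] [-0.0393 -0.0949] 0.492
far [ 0.519  -0.2727] [ 0.0307 -0.209 ] 0.586
purple [ 0.5972 -0.2958] [ 0.1116 -0.2188] 0.666
pink [ 0.444  -0.2391] [-0.0488 -0.1883] 0.504
t1 [ 0.3734 -0.166 ] [-0.1305 -0.1279] 0.409
t2 [ 0.4463 -0.3162] [-0.0338 -0.2639] 0.547
wrench [ 0.6597 -0.2255] [ 0.1616 -0.1392] 0.697
tool [[ 0.956  0.294 -0.   ]
 [ 0.294 -0.956  0.002]
 [ 0.    -0.002 -1.   ]] [ 0.19111362 -0.62065611  0.24737033] [-0.23514458 -0.60638475]
```

Call:
{"api": "drive_tool", "payload": {"steps": [0,0,0,-6.34,0,0,0,-6.34,0,0,0,-6.34,0,0,0,-6.34,0,0,0,-6.34,0,0,0,-6.34,0,0,0,-6.34,0,0,0,-6.34,0,0,0,-6.34,0,0,0,-6.34,0,0,0,0], "gripper": 6.2}}

```text
t: 1.02
tool_pos: [0.1911, -0.6209, 0.2476]
eef_rot: [0.762, 0.648, 0.0, -0.0]
contact_force: [0.5, 0.2, 0.4]
gripper_width: 0.722
grasp_force: 0.0
```

```bash
cat > st.py <<'E'
from geo import *
import sys
s=robot.get_state(); M=R.from_quat(s["eef_rot"]).as_matrix(); p=s["tool_pos"]
print("t",s["t"],"lane",lane(p).round(4),"z",p[2].round(4),"yaw err deg",np.degrees(np.arctan2(M[0,1]*ax[1]-M[1,1]*ax[0],M[:2,1]@ax)).round(2),"F lane",lane(s["contact_force"][:2]+th).round(2),s["contact_force"][2].round(2),"w",s["gripper_width"],"g",s["grasp_force"],"j",s["joints"].round(2))
if len(sys.argv)>1:
    g=world(float(sys.argv[1]),float(sys.argv[2])); d=np.array([*g,float(sys.argv[3])])-p
    print("tool cm",(M.T@d*100).round(2))
E
python3 st.py -0.0393 -0.0949 0.15
```

```text
t 1.0167 lane [-0.2351 -0.6066] z 0.2476 yaw err deg -0.25 F lane [0.45 0.28] 0.4 w 0.721957731791589 g 0.0 j [ 1.69  0.55 -0.66  1.55  0.36  1.17  0.8 ]
tool cm [51.08 19.81  9.82]
```

Call:
{"api": "drive_tool", "payload": {"steps": [3,1.165,0,0,3,1.165,0,0,3,1.165,0,0,3,1.165,0,0,3,1.165,0,0,3,1.165,0,0,3,1.165,0,0,3,1.165,0,0,3,1.165,0,0,3,1.165,0,0,3,1.165,0,0,3,1.165,0,0,3,1.165,0,0,3,1.165,0,0,3,1.165,0,0,3,1.165,0,0,3,1.165,0,0,0,0,2,0,0,0,2,0,0,0,0,0]}}

```text
t: 2.68
tool_pos: [0.4685, -0.1496, 0.2053]
eef_rot: [0.764, 0.646, -0.001, -0.003]
contact_force: [-1.1, -0.2, -0.3]
gripper_width: 0.729
grasp_force: 0.0
```

```bash
python3 st.py -0.0393 -0.0949 0.05; python3 - <<'E'
from geo import *
save("wrist","w1"); c=robot.calibration("wrist"); np.save("w1cal",np.array([c],dtype=object),allow_pickle=True)
print(px(c,[*world(-.0393,-.0949),.065]),px(c,[*world(0,0),.03]),px(c,[*world(-.026,0),.03]),px(c,[*world(.026,0),.03]))
E
```

```text
t 2.6833 lane [-0.0395 -0.0959] z 0.2053 yaw err deg 0.05 F lane [-1.06 -0.4 ] -0.28 w 0.72886094370851 g 0.0 j [ 0.99  0.36 -0.88  1.97  0.34  0.97 -0.22]
tool cm [ 0.08  0.11 15.53]
(np.float64(317.4623154495376), np.float64(225.5906332891986)) (np.float64(366.3889528626638), np.float64(100.55656453660364)) (np.float64(334.1320383940788), np.float64(100.58011479248052)) (np.float64(398.67445640648225), np.float64(100.53299340830159))
```

View pics/w1.png

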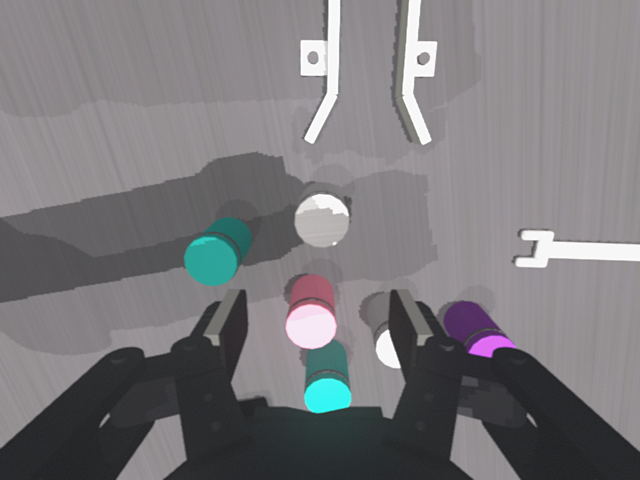

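The wrist view shows the near canister's top at (322,220), predicted (317,226). The rail bends are at about (338,95) and (405,95), predicted (334,100) and (399,100). Both are offset the same way, so I'll check this with a settled image and a crop.

```bash
python3 - <<'E'
from geo import *
c=robot.calibration("wrist"); save("wrist","w2",(270,0,470,260),2.3)
print(c)
a=cv2.absdiff(cv2.imread('pics/w1_full.png'),cv2.imread('pics/w2_full.png')); print(a.mean())
for q in [(-.0393,-.0949,.065),(-.026,0,.03),(.026,0,.03),(-.026,.04,.03),(.026,.04,.03)]: print(np.array(px(c,[*world(*q[:2]),q[2]])).round(1))
E
python3 st.py
```

```text
{'fx': 350.0182001964465, 'fy': 350.0182001964465, 'cx': 317.8016249257589, 'cy': 235.4876036687132, 'xyz': array([ 0.48266811, -0.0758998 ,  0.3318904 ]), 'orientation': array([ 0.98547248, -0.08185152, -0.01479738,  0.14807213])}
2.3238313802083335
[317.5 225.6]
[334.1 100.6]
[398.7 100.5]
[334.8  45.3]
[402.2  45.2]
t 2.7833 lane [-0.0377 -0.0966] z 0.208 yaw err deg 0.06 F lane [0.11 0.26] 0.6 w 0.7236871395889809 g 0.0 j [ 1.    0.36 -0.88  1.96  0.34  0.97 -0.22]
```

View pics/w2.png

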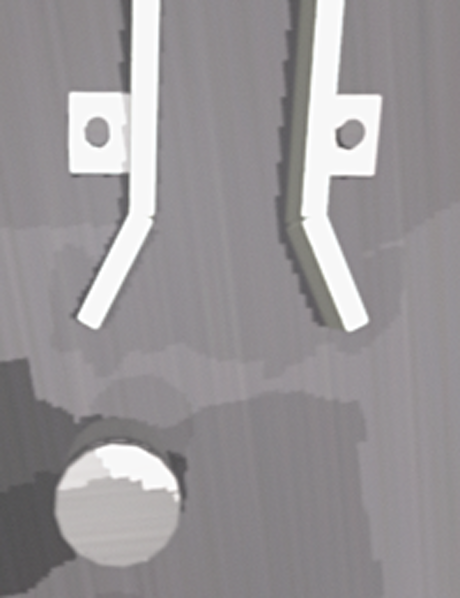

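```bash
python3 - <<'E'
from geo import *
c=robot.calibration("scene")
for n,q in dict(near=(-.0393,-.0949,.065),inn=(.0005,.1349,.065),post=(0,.215,.098),far=(.0307,-.209,.065),bl=(-.03,0,.03),br=(.03,0,.03)).items():
  for d in ((0,0),(.0025,.005)): print(n,d,np.array(px(c,[*world(q[0]+d[0],q[1]+d[1]),q[2]])).round(1))
im=cv2.imread('pics/scene_full.png')[190:320,190:320]
cv2.imwrite('pics/s2.png',cv2.resize(im,None,fx=4.5,fy=4.5,interpolation=cv2.INTER_CUBIC))
E
```

```text
near (0, 0) [254.3 250.5]
near (0.0025, 0.005) [256.8 250.6]
inn (0, 0) [354.1 229.4]
inn (0.0025, 0.005) [356.5 229.5]
post (0, 0) [386.3 209.3]
post (0.0025, 0.005) [388.7 209.4]
far (0, 0) [216.3 294.3]
far (0.0025, 0.005) [218.9 294.4]
bl (0, 0) [295.2 247.4]
bl (0.0025, 0.005) [297.6 247.5]
br (0, 0) [305.5 267.9]
br (0.0025, 0.005) [308. 268.]
```

View pics/s2.png

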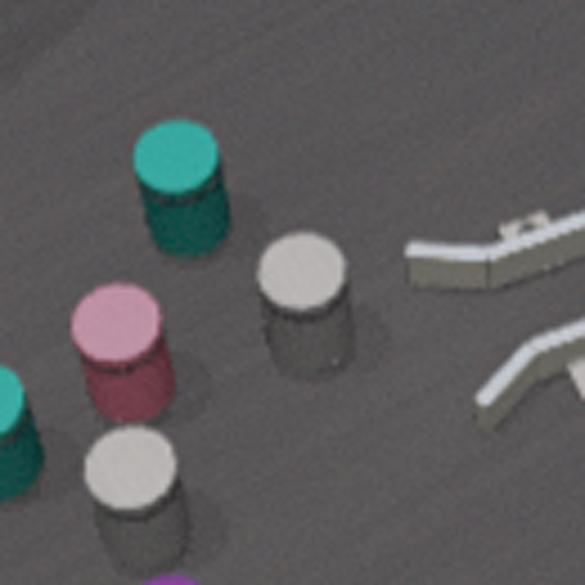

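The scene crop shows the near canister's top at (257,250) and the far one's at (219,294). Both agree with the wrist image, so I'll shift the whole feeder estimate by (+2.5, +5) mm in lane axes.

```bash
sed -i 's/^lane=/th=th+.0025*ax+.005*ay\nlane=/' geo.py; python3 st.py -0.0393 -0.0949 0.05
```

```text
t 2.7833 lane [-0.0402 -0.1016] z 0.208 yaw err deg 0.06 F lane [0.11 0.26] 0.6 w 0.7236871395889809 g 0.0 j [ 1.    0.36 -0.88  1.96  0.34  0.97 -0.22]
tool cm [ 0.66  0.12 15.8 ]
```

Call:
{"api": "drive_tool", "payload": {"steps": [0.66,0.12,1.5,0,0,0,2.5,0,0,0,2.5,0,0,0,2.5,0,0,0,2.5,0,0,0,2,0,0,0,1.5,0,0,0,0.7,0,0,0,0,0,0,0,0,0]}}

```text
t: 3.62
tool_pos: [0.4737, -0.1449, 0.0522]
eef_rot: [0.764, 0.646, 0.0, 0.0]
contact_force: [0.2, 1.1, -0.5]
gripper_width: 0.725
grasp_force: 0.0
```

```bash
python3 st.py -0.0393 -0.0949 0.05
```

```text
t 3.6167 lane [-0.0376 -0.0955] z 0.0522 yaw err deg 0.03 F lane [-0.01  1.13] -0.52 w 0.7250084466955373 g 0.0 j [ 0.8   0.6  -0.69  2.06  0.61  0.69 -0.45]
tool cm [ 0.06 -0.17  0.22]
```

Close on the canister.

Call:
{"api": "drive_tool", "payload": {"steps": [0,0,0,0,0,0,0,0,0,0,0,0,0,0,0,0,0,0,0,0,0,0,0,0], "gripper": 4.0}}

```text
t: 4.12
tool_pos: [0.4739, -0.1449, 0.0528]
eef_rot: [0.763, 0.646, 0.0, 0.001]
contact_force: [-1.1, -0.3, 4.8]
gripper_width: 0.493
grasp_force: 59.8
```

```bash
python3 st.py 0 -0.05 0.052
```

```text
t 4.1167 lane [-0.0374 -0.0955] z 0.0528 yaw err deg -0.02 F lane [-1.03 -0.46] 4.83 w 0.4926041695088095 g 59.81873542070389 j [ 0.8   0.6  -0.69  2.06  0.61  0.69 -0.45]
tool cm [4.54 3.75 0.09]
```

Call:
{"api": "drive_tool", "payload": {"steps": [0.6,0.75,0,0,1,1,0,0,1,1,0,0,1,0.7,0,0,0.94,0.3,0,0,1.5,0,0,0,1.5,0,0,0,1.5,0,0,0,1.5,0,0,0,1,0,0,0,0,0,0,0,0,0,0,0]}}

```text
t: 5.12
tool_pos: [0.5308, -0.0355, 0.0528]
eef_rot: [0.763, 0.647, 0.002, 0.001]
contact_force: [0.0, -0.4, 7.3]
gripper_width: 0.493
grasp_force: 62.6
```

```bash
python3 st.py 0 0.088 0.052
```

```text
t 5.1167 lane [0.0006 0.0219] z 0.0528 yaw err deg -0.14 F lane [ 0.1  -0.39] 7.34 w 0.493420884286653 g 62.599273547530174 j [ 0.56  0.65 -0.68  1.97  0.61  0.73 -0.66]
tool cm [ 6.61 -0.04  0.08]
```

Call:
{"api": "drive_tool", "payload": {"steps": [1.3,0,0,0,1.3,0,0,0,1.3,0,0,0,1.3,0,0,0,1,0,0,0,0.3,0,0,0,0,0,0,0,0,0,0,0]}}

```text
t: 5.78
tool_pos: [0.5407, 0.0274, 0.0525]
eef_rot: [0.763, 0.646, 0.001, 0.001]
contact_force: [-0.7, -0.6, 7.2]
gripper_width: 0.495
grasp_force: 63.6
```

Call:
{"api": "drive_tool", "payload": {"steps": [0,0,0,0,0,0,0,0,0,0,0,0,0,0,0,0,0,0,0,0], "gripper": 6.0}}

```text
t: 6.2
tool_pos: [0.5395, 0.0273, 0.0511]
eef_rot: [0.763, 0.646, -0.0, -0.0]
contact_force: [0.0, 0.3, 0.7]
gripper_width: 0.703
grasp_force: 0.0
```

```bash
python3 st.py 0.0307 -0.209 0.16
```

```text
t 6.2 lane [-0.0012  0.0853] z 0.0511 yaw err deg -0.04 F lane [-0.03  0.3 ] 0.7 w 0.7031646181967239 g 0.0 j [ 0.43  0.67 -0.68  1.95  0.61  0.74 -0.78]
tool cm [-29.43   3.17 -10.89]
```

Call:
{"api": "drive_tool", "payload": {"steps": [0,0,-2,0,0,0,-3,0,0,0,-3,0,0,0,-2.9,0,-2.45,0.265,0,0,-2.45,0.265,0,0,-2.45,0.265,0,0,-2.45,0.265,0,0,-2.45,0.265,0,0,-2.45,0.265,0,0,-2.45,0.265,0,0,-2.45,0.265,0,0,-2.45,0.265,0,0,-2.45,0.265,0,0,-2.45,0.265,0,0,-2.45,0.265,0,0,0,0,0,0,0,0,0,0,0,0,0,0]}}

```text
t: 7.78
tool_pos: [0.5226, -0.267, 0.1601]
eef_rot: [0.763, 0.646, 0.0, -0.0]
contact_force: [0.3, 0.4, -0.6]
gripper_width: 0.705
grasp_force: 0.0
```

```bash
python3 st.py 0.0307 -0.209 0.052;  python3 - <<'E'
from geo import *
c=robot.calibration("wrist"); save("wrist","w3")
for q in [(.0307,-.209,.065),(0,.088,.065),(0.0005,.135,.065)]: print(np.array(px(c,[*world(*q[:2]),q[2]])).round(1))
E
```

```text
t 7.7833 lane [ 0.0308 -0.2078] z 0.1601 yaw err deg -0.06 F lane [0.25 0.48] -0.56 w 0.7054946951530926 g 0.0 j [ 0.99  0.57 -0.75  1.78  0.46  0.97 -0.11]
tool cm [-0.13 -0.   10.81]
[317.2 248.1]
[ 244.2 -426.9]
[ 238.  -615.8]
```

View pics/w3.png

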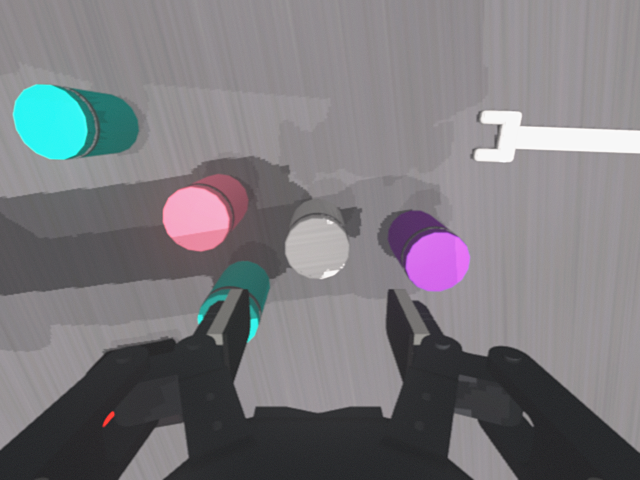

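The far canister's top is at (317,246) against (317,248) predicted, and the pink, turquoise and purple neighbours are clear of the fingers. Descend and grip.

Call:
{"api": "drive_tool", "payload": {"steps": [0,0,1.5,0,0,0,2,0,0,0,2,0,0,0,2,0,0,0,2,0,0,0,1.2,0,0,0,0,0,0,0,0,0]}}

```text
t: 8.5
tool_pos: [0.5228, -0.2666, 0.0532]
eef_rot: [0.763, 0.647, 0.0, -0.001]
contact_force: [0.7, 0.4, 1.0]
gripper_width: 0.699
grasp_force: 0.0
```

Call:
{"api": "drive_tool", "payload": {"steps": [0,0,0,0,0,0,0,0,0,0,0,0,0,0,0,0,0,0,0,0,0,0,0,0], "gripper": 4.0}}

```text
t: 9.0
tool_pos: [0.5235, -0.2679, 0.0549]
eef_rot: [0.763, 0.646, 0.0, 0.001]
contact_force: [-2.9, 2.2, 7.2]
gripper_width: 0.491
grasp_force: 60.3
```

```bash
python3 st.py 0 -0.05 0.052
```

```text
t 9.0 lane [ 0.0318 -0.2086] z 0.0549 yaw err deg -0.04 F lane [-3.18  1.68] 7.23 w 0.4911849539885371 g 60.2536216378212 j [ 0.92  0.71 -0.65  1.83  0.59  0.8  -0.21]
tool cm [15.86 -3.17  0.27]
```

Call:
{"api": "drive_tool", "payload": {"steps": [0.8,-0.15,0,0,1.5,-0.3,0,0,1.7,-0.35,0,0,1.7,-0.35,0,0,1.7,-0.35,0,0,1.7,-0.35,0,0,1.7,-0.35,0,0,1.7,-0.35,0,0,1.7,-0.35,0,0,1.7,-0.27,0,0,1.5,0,0,0,1.5,0,0,0,1.5,0,0,0,1.2,0,0,0,0.8,0,0,0,0,0,0,0,0,0,0,0]}}

```text
t: 10.42
tool_pos: [0.5301, -0.0416, 0.0551]
eef_rot: [0.763, 0.647, 0.001, 0.002]
contact_force: [-0.2, -0.8, 8.5]
gripper_width: 0.49
grasp_force: 63.2
```

```bash
python3 st.py 0 0.038 0.052
```

```text
t 10.4167 lane [0.0009 0.0157] z 0.0551 yaw err deg -0.09 F lane [-0.02 -0.8 ] 8.52 w 0.4903161727713775 g 63.248754143714905 j [ 0.56  0.64 -0.67  1.97  0.59  0.73 -0.64]
tool cm [ 2.23 -0.09  0.31]
```

Call:
{"api": "drive_tool", "payload": {"steps": [1,0,0,0,1,0,0,0,0.2,0,0,0,0,0,0,0,0,0,0,0]}}

```text
t: 10.83
tool_pos: [0.5335, -0.0209, 0.0549]
eef_rot: [0.763, 0.646, 0.001, 0.002]
contact_force: [-0.3, -3.9, 7.8]
gripper_width: 0.488
grasp_force: 63.3
```

Call:
{"api": "drive_tool", "payload": {"steps": [0,0,0,0,0,0,0,0,0,0,0,0,0,0,0,0,0,0,0,0,0,0,-2,0,0,0,-3,0,0,0,-3,0,0,0,-3,0,0,0,-3,0,0,0,0,0,0,0,0,0,0,0,0,0], "gripper": 6.0}}

```text
t: 11.92
tool_pos: [0.5314, -0.0204, 0.1928]
eef_rot: [0.763, 0.646, -0.0, 0.0]
contact_force: [1.0, -1.2, 0.0]
gripper_width: 0.702
grasp_force: 0.0
```

```bash
python3 st.py -0.055 0.215 0.195;  python3 - <<'E'
from geo import *
c=robot.calibration("wrist"); save("wrist","w4")
for q in [(0,.038,.065),(0,.087,.065),(0.0005,.135,.065),(0,.215,.098)]: print(np.array(px(c,[*world(*q[:2]),q[2]])).round(1))
E
```

```text
t 11.9167 lane [-0.0013  0.0369] z 0.1928 yaw err deg -0.02 F lane [ 1.14 -0.98] 0.04 w 0.7017054287585839 g 0.0 j [ 0.65  0.44 -0.82  1.89  0.39  0.98 -0.52]
tool cm [17.81 -5.36 -0.22]
[319.2 230.7]
[319.4 164.6]
[320.3  92. ]
[320.1 -82. ]
```

View pics/w4.png

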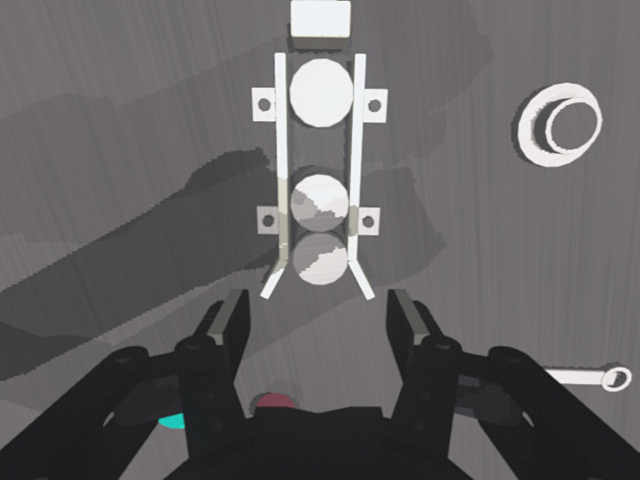

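The wrist view shows the in-lane canister at (321,93), near at (319,203) and far at (320,258). The two loose ones stand further back than I commanded, so I'll compute their positions.

```bash
python3 - <<'E'
from geo import *
c=robot.calibration("wrist")
for n,u,v,z in [("in",321,93,.065),("near",319.5,203,.065),("far",320,258.5,.065),("L",286,260,.03),("R",351,260,.03),("endL",280,54,.03),("idler top front",321,38,.052)]: print(n,lane(at(c,u,v,z)).round(4))
s=robot.get_state()["tool_pos"]; print(np.array(px(c,s)).round(1), c["xyz"], lane(c["xyz"]))
save("top","t2",(250,200,400,310),5)
E
```

```text
in [0.0003 0.1343]
near [-0.0005  0.0593]
far [0.     0.0158]
L [-0.0297  0.001 ]
R [0.0274 0.0011]
endL [-0.0299  0.1642]
idler top front [0.0003 0.17  ]
[316.7 322.5] [0.54409842 0.05412862 0.31720166] [-0.00111047  0.11248285]
```

View pics/t2.png

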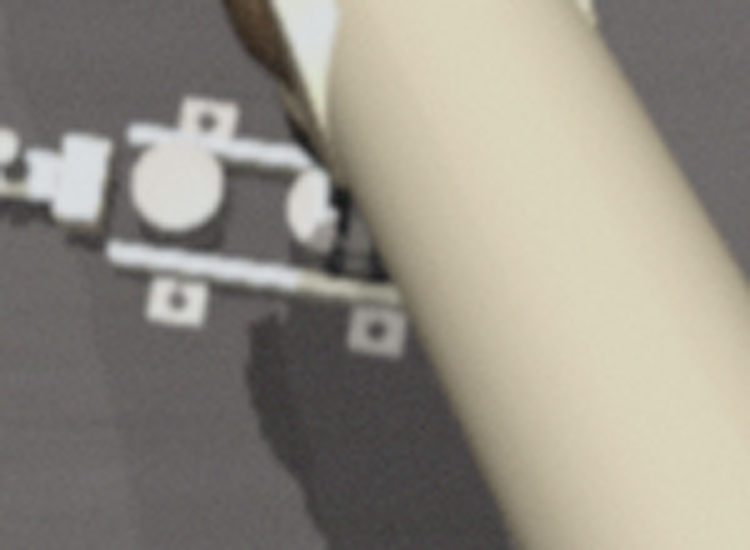

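The measured positions are near y=59 mm and far y=16 mm, because they slipped back in the pads. I'll close the fingers and push both further in from behind the far one, low down.

Call:
{"api": "drive_tool", "payload": {"steps": [-2.8,0,0,0,-2.8,0,0,0,-2.8,0.13,0,0,-0.5,0,0,0,0,0,0,0,0,0,0,0,0,0,2.5,0,0,0,2.5,0,0,0,2.5,0,0,0,2.5,0,0,0,2.5,0,0,0,2,0,0,0,1.2,0,0,0,0,0,0,0,0,0], "gripper": 0}}

```text
t: 13.27
tool_pos: [0.5185, -0.1065, 0.0362]
eef_rot: [0.762, 0.647, 0.0, -0.001]
contact_force: [0.1, 0.2, -0.4]
gripper_width: 0.002
grasp_force: 0.0
```

```bash
python3 st.py 0 0.001 0.035
```

```text
t 13.2667 lane [ 0.0002 -0.0501] z 0.0362 yaw err deg -0.16 F lane [0.09 0.26] -0.42 w 0.001603670699383568 g 0.0 j [ 0.66  0.67 -0.64  1.98  0.61  0.7  -0.52]
tool cm [ 5.11 -0.01  0.12]
```

Call:
{"api": "drive_tool", "payload": {"steps": [1,0,0,0,1,0,0,0,0.5,0,0,0,0.4,0,0,0,0.3,0,0,0,0.3,0,0,0,0.3,0,0,0,0.3,0,0,0,0.3,0,0,0,0.3,0,0,0,0,0,0,0]}}

```text
t: 14.18
tool_pos: [0.5264, -0.061, 0.0364]
eef_rot: [0.763, 0.646, 0.0, -0.0]
contact_force: [-0.4, -3.3, 0.5]
gripper_width: -0.002
grasp_force: 0.6
```

```bash
python3 st.py 0 0.001 0.035; python3 - <<'E'
from geo import *
c=robot.calibration("wrist"); im=robot.capture("wrist"); cv2.imwrite("pics/w5.png",im[:,:,::-1])
for y in(.02,.03,.04,.074,.134): print(y,np.array(px(c,[*world(0,y),.065])).round(0))
# scanline along lane centre
for y in np.arange(-.02,.17,.004):
    u,v=px(c,[*world(0,y),.065])
    if 0<=v<480: print(int(y*1000),int(v),im[int(v),int(u)].tolist(),end="; ")
E
```

```text
t 14.1833 lane [ 0.0005 -0.004 ] z 0.0364 yaw err deg -0.07 F lane [ 0.14 -3.34] 0.54 w -0.0022653830833133807 g 0.5652806907892227 j [ 0.57  0.67 -0.64  1.98  0.61  0.69 -0.61]
tool cm [ 0.5  -0.05  0.14]
0.02 [315. 303.]
0.03 [315. 273.]
0.04 [315. 241.]
0.074 [315. 117.]
0.134 [ 315. -183.]
-20 408 [91, 89, 92]; -16 399 [93, 89, 92]; -12 389 [91, 89, 91]; -8 379 [70, 68, 70]; -4 369 [36, 35, 36]; 0 358 [36, 36, 37]; 4 348 [40, 39, 40]; 8 337 [39, 37, 36]; 12 326 [104, 104, 102]; 16 314 [109, 107, 106]; 20 303 [115, 111, 111]; 23 291 [114, 112, 111]; 28 279 [117, 115, 115]; 32 266 [226, 222, 221]; 36 254 [228, 225, 224]; 39 241 [232, 229, 229]; 44 227 [231, 228, 228]; 48 214 [232, 232, 231]; 52 200 [197, 193, 192]; 55 186 [232, 232, 231]; 60 171 [233, 233, 233]; 64 156 [232, 236, 236]; 67 141 [233, 235, 234]; 72 125 [233, 235, 235]; 76 109 [233, 234, 233]; 80 92 [233, 231, 231]; 84 75 [232, 231, 231]; 88 58 [226, 224, 224]; 92 40 [226, 224, 223]; 96 21 [73, 71, 72]; 99 2 [73, 71, 72];
```

View pics/w5.png

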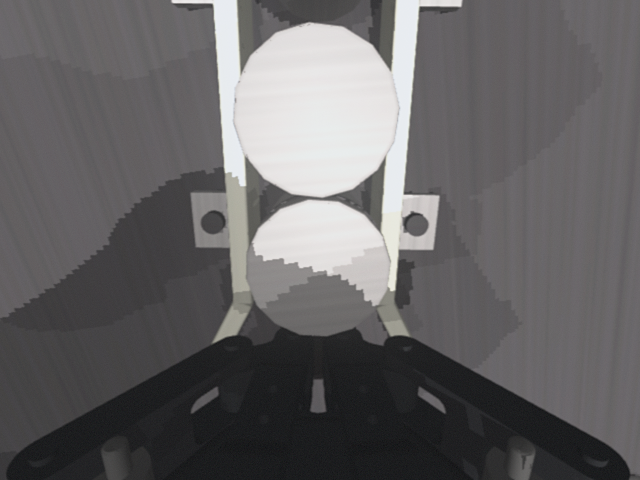

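The near and far canisters now touch, with far at y≈30 mm, near at about 74 mm and the in-lane one at 134 mm, all centred in the lane. Now back off, rise and go above the post, straddling it with the fingers partly open.

Call:
{"api": "drive_tool", "payload": {"steps": [-1,0,0,0,-0.5,0,0,0,0,0,-2,0,0,0,-3,0,0,0,-3,0,0,0,-3,0,0,0,-3,0,0,0,-1,0,2.6,0,0,0,2.6,0,0,0,2.6,0,0,0,2.6,0,0,0,2.6,0,0,0,2.6,0,0,0,2.6,0,0,0,2.6,0,0,0,2.6,0,0,0,0,0,0,0,0,0,0,0], "gripper": 3.6}}

```text
t: 15.82
tool_pos: [0.5617, 0.1562, 0.1858]
eef_rot: [0.762, 0.648, 0.0, -0.001]
contact_force: [-1.0, -0.7, 0.4]
gripper_width: 0.423
grasp_force: 0.0
```

```bash
python3 st.py 0.001 0.215 0.074; python3 - <<'E'
from geo import *
c=robot.calibration("wrist"); im=cv2.cvtColor(robot.capture("wrist"),cv2.COLOR_RGB2GRAY)
u,v=map(int,px(c,[*world(0,.215),.098])); print("post top pred",u,v)
h=cv2.HoughCircles(cv2.resize(im[max(v-40,0):v+40,u-60:u+60],None,fx=4,fy=4),cv2.HOUGH_GRADIENT,1,30,param1=80,param2=20,minRadius=30,maxRadius=90)
if h is not None:
  for x,y,r in h[0][:6]: print(x/4+u-60,y/4+max(v-40,0),r/4,lane(at(c,x/4+u-60,y/4+max(v-40,0),.098)).round(4))
E
```

```text
t 15.8167 lane [-0.0006  0.2161] z 0.1858 yaw err deg -0.23 F lane [-0.85 -0.83] 0.42 w 0.422535901374489 g 0.0 j [ 0.29  0.55 -0.81  1.77  0.45  1.02 -0.85]
tool cm [-0.12  0.18 11.18]
post top pred 318 251
```

```bash
python3 - <<'E'
from geo import *
c=robot.calibration("wrist"); im=cv2.cvtColor(robot.capture("wrist"),cv2.COLOR_RGB2GRAY)
for v in range(222,290,4): print(v,"".join("%4d"%k for k in im[v,282:358:3]))
E
```

```text
222   55  58  55  58  58  57  59  57 113 136  79  83  82  84  85  85 132  96  58  63  63  59  62  65  87  93
226   57  57  56  59  55  56  56  58 115 114  78  81  83  83  79  77 132 106  56  59  61  58  61  68  95  93
230   55  54  57  58  55  57  59  55 115 100  78  80  81  81  81  77 140 113  86  84  84  88  89  93  94  93
234   56  55  57  56  58  55  56  59 117  93  81  81  82  81  81  78 117 109  89  85  84  87  86  93  95  93
238   63  65  64  65  66  64  59  57 115  82  81  90 103 103  90  81 123 132  56  77  87  87  87  94  93  93
242   64  66  65  63  67  90 102 101 122  83 103 108 107 106 106 107 106 133  99 100  88  87  89  93  93  95
246   64  66  65  70  72 101 103 101 117  97 105 105 103 108 105 102 100 121 102 103  92  86  94  93  93  95
250   64  69  71  72  75 103 100 103 149  99 103 102 105 104 102 107 123 117 104 105 100  92  92  93  93  95
254   67  69  77  85  84 106 104 103 103 101  99 102 102 102 104  99 100 104 104 104 102  92  92  93  94  93
258   69  91  99  91 129 169 167 171 156 156 157 171 120 124 176 232 232 231 230 230 232  98  92  87  90  89
262   94 101  96  96 131 173 172 156 156 154 227 230 230 231 229 230 229 230 230 230 230  93  87  85  84  88
266   76 100 102  96 139 166 157 155 193 230 230 229 230 230 229 230 229 230 230 230 228  65 102 101  93  89
270   93 100 100  94 118 161 221 229 229 230 230 230 230 230 230 230 230 231 230 229 226  63  98 100  98  86
274   99  99 100  95 167 231 230 229 229 230 230 229 229 230 229 229 229 230 230 230 225  64  96 100 101  92
278  234 233 232  91 143 234 233 233 232 232 233 232 232 232 233 231 231 231 231 232 226  66 137 229 228 170
282  231 230 231  91  61  60  63  74  75  77  76  77  76  79  81  81  81  82  81  82  68  74 144 231 231 172
286  231 230 227  81  59  64  79  79  81  83  84  85  83  85  84  88  87  88  88  84  62  77 189 231 231 168
```

The post top is at about (320,247), predicted (318,251), so it is well within the opening. Descend around it.

Call:
{"api": "drive_tool", "payload": {"steps": [0,0.2,1,0,0,0,2,0,0,0,2,0,0,0,2,0,0,0,2,0,0,0,1.5,0,0,0,0.7,0,0,0,0,0,0,0,0,0]}}

```text
t: 16.67
tool_pos: [0.5644, 0.1537, 0.0743]
eef_rot: [0.763, 0.646, -0.0, -0.0]
contact_force: [0.5, -0.1, 0.3]
gripper_width: 0.419
grasp_force: 0.0
```

```bash
python3 st.py 0.01 0.215 0.074
```

```text
t 16.6667 lane [0.0024 0.2141] z 0.0743 yaw err deg -0.01 F lane [0.55 0.  ] 0.33 w 0.4188464087582088 g 0.0 j [ 0.21  0.69 -0.7   1.83  0.59  0.84 -0.95]
tool cm [0.09 0.76 0.03]
```

Call:
{"api": "drive_tool", "payload": {"steps": [0,0.6,0,0,0.05,0.6,0,0,0.05,0.6,0,0,0.05,0.5,0,0,0.1,0.5,0,0,0,0,0,0]}}

```text
t: 17.17
tool_pos: [0.5915, 0.1511, 0.0744]
eef_rot: [0.763, 0.646, -0.002, -0.0]
contact_force: [-6.1, -2.4, 3.6]
gripper_width: 0.419
grasp_force: 2.8
```

```bash
python3 st.py 0.0656 0.230 0.074
```

```text
t 17.1667 lane [0.0296 0.2159] z 0.0744 yaw err deg -0.02 F lane [-5.6  -3.34] 3.64 w 0.41917438296775356 g 2.756885513663292 j [ 0.21  0.73 -0.69  1.76  0.59  0.88 -0.92]
tool cm [1.41 3.6  0.03]
```

Call:
{"api": "drive_tool", "payload": {"steps": [0.1,0.4,0,0,0.1,0.4,0,0,0.13,0.4,0,0,0.15,0.4,0,0,0.17,0.4,0,0,0.18,0.4,0,0,0.19,0.4,0,0,0.2,0.4,0,0,0.2,0.4,0,0,0,0,0,0,0,0,0,0,0,0,0,0]}}

```text
t: 18.17
tool_pos: [0.6277, 0.1583, 0.0734]
eef_rot: [0.763, 0.646, -0.003, -0.001]
contact_force: [-8.7, -2.5, 1.2]
gripper_width: 0.418
grasp_force: 3.8
```

```bash
python3 st.py 0.0656 0.230 0.074; python3 - <<'E'
from geo import *
c=robot.calibration("top"); im=robot.capture("top"); g=cv2.cvtColor(im,cv2.COLOR_RGB2GRAY); cv2.imwrite("pics/t3.png",im[:,:,::-1])
for th_ in (.45,.5,.55,.6): # bar end / idler location predicted
    print(th_, np.array(px(c,[*world(.143*np.sin(th_),.325-.143*np.cos(th_)),.052])).round(1))
for v in range(196,262,3): print(v,"".join("%4d"%k for k in g[v,236:300:2]))
E
```

```text
t 18.1667 lane [0.0641 0.229 ] z 0.0734 yaw err deg -0.02 F lane [-8.2  -3.89] 1.22 w 0.4184240839929743 g 3.8426390290260315 j [ 0.18  0.78 -0.68  1.66  0.59  0.93 -0.89]
tool cm [ 0.1   0.15 -0.06]
0.45 [263.1 209. ]
0.5 [262.2 206.4]
0.55 [261.1 203.7]
0.6 [260.  201.2]
196  105 122 139 149 158 169 176 181 184 187 191 194 196 198 200 204 205 205 208 208 210 210 210 212 212 210 211 210 210 211 210 208
199   96  94 105 128 144 153 161 170 175 180 184 187 191 195 198 200 204 205 205 206 208 210 210 211 211 212 212 210 211 211 209 211
202   31  27  41  79 116 134 145 155 164 172 179 182 187 189 193 196 198 201 203 206 207 206 208 208 209 210 210 211 210 212 209 210
205   74  15  21  16  50  92 123 141 150 159 167 172 178 184 185 189 193 197 198 201 203 204 206 208 207 210 211 211 211 212 211 211
208  204  71  33  35  28  30  63 107 128 144 154 162 167 174 180 185 187 192 194 197 199 202 204 206 205 207 209 208 211 211 211 211
211  206 100  84  83  43  26  24  40  86 117 134 147 157 163 171 178 181 186 190 193 195 198 199 204 205 206 207 209 209 210 209 212
214  179 161 109  86  46  22
[... 1399 characters left out ...]
132 140 147 130 112 130 140  84  71
247   68  71  74  70  72  68  64  64  63  65  64  64  65  61  63  59  61  61  78  71  65  62  70  80  79  76  79  82  97 114  81  68
250   89  72  67  66  72  73  65  61  60  61  64  62  60  61  60  65  59  69 164 173 175 165 154 150 152 127 103 101 111 107  88  59
253  109 105  91  81  68  72  72  69  62  65  59  65  62  66  61  60  61  63  84 104 111 117 135 153 153 161 175 182 210 215 215 154
256  103 105 109 106  97  72  71  68  68  63  63  63  66  61  61  60  64  65  63  64  67  64 101 138 138 134 136 125  95 115 124 125
259  107 109 108 108 105 104  79  72  70  66  65  63  63  62  64  65  61  65  64  59  62  66 118 136  86  93 142 129  71  72  85  86
```

Call:
{"api": "drive_tool", "payload": {"steps": [0.12,0.2,0,0,0.12,0.2,0,0,0,0,0,0,0,0,0,0,0,0,0,0,0,0,0,0]}}

```text
t: 18.72
tool_pos: [0.6319, 0.1596, 0.0734]
eef_rot: [0.763, 0.646, -0.004, -0.001]
contact_force: [-8.5, -3.1, 0.7]
gripper_width: 0.421
grasp_force: 3.9
```

```bash
python3 st.py; python3 - <<'E'
from geo import *
c=robot.calibration("wrist"); g=cv2.cvtColor(robot.capture("wrist"),cv2.COLOR_RGB2GRAY)
s=robot.get_state(); print(lane(s["tool_pos"]),s["gripper_width"])
for t in(.45,.5,.55,.6): print(t,np.array(px(c,[*world(.110*np.sin(t),.325-.110*np.cos(t)),.098])).round(1),[np.array(px(c,[*world(.143*np.sin(t)+a*np.cos(t),.325-.143*np.cos(t)+a*np.sin(t)),.052])).round(0).tolist() for a in(-.02,.02)])
for q in [(.0,.134,.065)]: print(np.array(px(c,[*world(*q[:2]),q[2]])).round())
for v in range(230,420,10): print(v,"".join("%4d"%k for k in g[v,220:420:6]))
E
```

```text
t 18.7167 lane [0.068  0.2311] z 0.0734 yaw err deg -0.02 F lane [-7.87 -4.43] 0.66 w 0.4209314412519497 g 3.928513079881668 j [ 0.18  0.79 -0.68  1.65  0.59  0.93 -0.89]
[0.06799344 0.23104495] 0.4228102008733641
0.45 [257.2 373.9] [[270.0, 376.0], [342.0, 346.0]]
0.5 [271.1 367.8] [[283.0, 372.0], [355.0, 339.0]]
0.55 [284.9 361. ] [[296.0, 367.0], [367.0, 331.0]]
0.6 [298.4 353.6] [[309.0, 362.0], [379.0, 322.0]]
[184. 480.]
230   68  69 160 172 168 169 170 164 171 170 170  98  64  59  60  59  60  56  59  81  85  86  84  84  82  87  83  84  84  81  87  91  83  85
240   67  69  70 132 170 166 164 168 163 170 170 169 104  68  59  58  60  58  55  57  56  61  85  84  58  53  48  67  56  53  87  91  91  89
250   65  68  65  68  97 173 165 165 169 162 169 170 168 103  71  57  57  56  56  53  53  55  55  51  58  57  58  58  61  57  88  90  90  88
260   64  66  67  65  56  62 171 163 166 171 159 171 133 130 110  78  56  54  55  53  56  53  54  56  53  59  59  57  58  62  89  90  91  88
270   66  65  66  63  55  57  54 173 127 143 131 124 131 133 130 115  82  57  55  53  54  54  84  54  51
[... 1310 characters left out ...]
  29  29  30  32  29  33  32  36  48 100 100 102 101 102  97 230 229 229 232 110  95  92  95  95  93  42  37  39  36  34  33  33  30  30
380   28  28  27  32  30  34  32 100  71  78  79  81  81  80  85 210  87  89  92  93  94  91  93  91  93  47  42  36  34  33  29  31  31  27
390   28  26  34  36  29  32  30  84 162 195 194 189 198 197  87  91  93  91  93  93  91  91  92  91  92  91  33  35  33  32  35  31  31  30
400   30  29  28  33  30  31  32  46 143 193  47  87  70 197  89  89  92  90  91  89  90  93  91  90  91  90  31  34  33  32  28  29  31  32
410   27  29  31  30  35  28  31  30  34  35  34  36  34  34  56  86  92  91  83  46  35  36  35  37  33  34  33  32  30  31  29  29  29  31
```

```bash
python3 -c "
from rig import robot
s=robot.get_state();print(s['t'],s['contact_force'],abs(s['joint_velocities']).max());print(robot.close_job())"
```

```text
18.7667 [-8.28408757 -2.97111803  1.46746963] 0.0015641918599181796
the job is handed in; nothing more can be done
None
```

I handed the job in at 18.8 s, but no verdict came back. By my measurements all three canisters stand in the lane at y ≈ 30, 74 and 134 mm, last checked before the push. The tensioner is held at about 0.55 rad, past the click, with about 9 N on the post. The pawl being in is inferred from that angle and force. I also viewed 11 pictures, one over the limit of 10.

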